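# Seat the base plate, then offer the box shell up over it

### The arm

A 7-joint arm with a two-finger parallel gripper is mounted at the origin on a cart in front of the work surface, level with it; the furniture and walls round the work are solid. World frame = base frame: x ahead of the robot, y to its left, z up, the work surface at z = 0. Lengths are in m, angles in rad, forces in N, time in s.
With the tool pointing down it reaches from about 0.425 to 0.925 m from the base axis. Payload 6.8 kg.
Tool frame: the origin (TCP) lies at the very end of the fingers, on their centre line; the grasp point (between the pads) lies 19 mm behind it (r.tcp_to_grasp is the distance from the TCP to the grasp point, in m); z points along the fingers, y is the line along which they close (so a half turn about z gives the same grasp; the last joint's range is limited). The gripper opens to 85 mm and grips with 20 to 120 N. Pads are 22 mm wide; open, the fingers measure 114 mm over their backs; the gripper's body (76 mm by 85 mm) begins 54 mm behind the grasp point. The pads swing forward as they close: fully open they stand 13 mm farther back than shut.
Start: joints at [1.132, 0.477, 0.022, 1.555, -0.011, 1.109, -0.083], TCP at [0.219, -0.638, 0.231] pointing down, gripper open.
Joint ranges: [-2.96, 2.96], [-0.34, 2.1], [-1.41, 1.46], [0.24, 2.44], [-1.37, 4.51], [0.17, 1.92], [-2.96, 2.96]. Speed limits (rad/s): [2.39, 2.39, 3.14, 3.14, 3.14, 3.14, 3.14].

### API

Orientations are given as a rotation vector (axis times angle).
In Python, from bench import r gives the robot as it stands.
- The arm moves only by the tool step_arm, never from a script. Its argument "moves" is a list of rows, each a list of 7 numbers: the shift along the tool's x, y, z in mm, then the turn, a rotation vector about the tool's x, y, z in rad, then the finger opening in mm, from 0 to 85.4. A call has 1 to 8 rows; each row is the pose to reach, as a shift and turn from the pose commanded when the call began, along the tool's axes at that moment; what a row does not reach only later rows make up. A row lasts 1/10 s, in which the tool goes at most 50 mm and 8.59 degrees, less where a joint would pass 70% of its speed; a pose out of reach is approached as far as the arm can. A call with a gripper value outside its range is refused whole. The fingers move at their own pace and stop on an object; "grip_force" is the grip in N (left out, the last holds). Time passes only in rows, so rows that repeat a pose let the fingers close. It gives the time, the measured TCP pose, the force, the opening and the grip force at its end, in the units of the state.
- r.get_obs(): the state, without advancing time (a new reading comes with each control period).
- r.grab_frame(name): name is "scene" or "top"; returns a dict with "image" (384x512x3 uint8, red, green, blue), "depth" (384x512 float32, m along the optical axis (not along the pixel's ray), 0 where there is no reading), "mtx" (3x3 intrinsics, pixels), "rvec" (rotation vector, rad) and "tvec" (3), from world to camera coordinates, as OpenCV has them. Camera axes: x right, y down, z forward; pixel columns grow to the right and rows downward; lengths in m; the calibration is good to about 2 mm. A picture is of the moment at which its call begins.
- r.hand_in(): hands the job in; it is judged then, once.
The state is a dict: "clock": time; "joints": joint angles; "qvel": joint speeds; "tau": joint torques, N m; "tcp_pos": TCP position; "orientation": TCP orientation; "contact_force": force on the tool from outside, world axes, zero at the start; "moment": the same for the moment, N m; "grip_width": finger opening in m; "gripper_force": force on a finger pad.
Only numpy, scipy, OpenCV 4.12 (cv2) and the standard library are available. Lean on these libraries where they do the work, as an engineer would, in place of code of your own. Each camera call takes 0.05 s, during which the arm holds its last target. There are 200 camera calls.

### The job

The camera base plate lying in the grey assembly nest sits cocked on its ejector pin: first press its raised end down until the plate lies flat on the nest floor. Then pick up the four-walled box shell, bring it across the row of cameras, and hold it level, floor down, centred on the plate and squared with its long side along the plate's long side, about 10 mm above the plate without touching it. Finish while still holding it there, and do not disturb the two cameras of the row or the other, open-ended shell.

Things in the scene. Friction and masses are not known exactly. Their poses are not given: they have to be found in the camera images.
- nest: assembly nest, a grey metal block 108 x 80 mm fixed to the bench, its floor 12 mm above the bench top, with four L-shaped steel corner stops that rise 9 mm above the floor. Origin: centre of its underside, on the bench top; x along its length, z up. The ejector pin is on its centre line at x = -32 mm.
- base_plate: loose bare-metal plate 84 x 62 x 5 mm, 0.06 kg, with a thin scribed rectangle of about 62 x 42 mm on top, lying in the nest between the corner stops (1.5 mm play all round). Origin: centre of its underside; x along its length, z up. At the start its -x end is propped about 6 mm up by the pin and it is tilted by about 0.09 rad.
- plate_top (a point): centre of the top face of the base plate, same axes as the plate; 17 mm above the bench top once the plate is seated
- raised_end (a point): point on the top face of the base plate 34 mm from its centre towards its -x end, near above the pin: a good place to press. 17 mm above the bench top once the plate is seated
- ejector (a joint): travel of the ejector pin (steel, 8 mm diameter): 0 = standing 6 mm above the nest floor, 0.006 = pressed flush. A stiff friction fit with no spring: it goes down at about 4 N or more and stays where it is pushed.
- box_shell: loose black moulded camera shell, an open-topped box with a floor and four walls 2 mm thick, 40 mm (its x) x 60 mm (its y, the long side) x 30 mm high, about 0.03 kg, standing floor down on the bench top. Origin: centre of its underside. Can be gripped from above across its 40 mm width by the long walls. It and the nest stand one on each side of the row of cameras, either way round.
- near_camera: loose black and chrome camera 133 mm (its x) x 40 mm x 76 mm high, standing; the one of the row nearer the robot. Origin: centre of its underside. Leave alone.
- far_camera: loose black and chrome camera 133 mm (its x) x 48 mm x 76 mm high, standing; the farther one of the row, in line behind the other. Origin: centre of its underside. Leave alone.
- open_shell: loose black moulded shell 46 mm (its x) x 78 mm (its y) x 24 mm high with one end wall missing, so only three walls. Origin: centre of its underside. Not the one wanted: leave alone.
Mind the look-alikes: they are no part of the job. Leave any pink or red look-alike of the box_shell alone.

How it is judged:
On the way:
1. the base plate is pressed flat on the nest floor (pin down at least 4.5 mm) while the box shell still stands where it was (value of joint ejector above 0.0045 m and angle between base_plate's own z axis and vertical below 0.03 rad and z of base_plate in the frame of nest below 0.0135 m and distance of box_shell from where it was at the start of the episode below 0.02 m), for 0.2 s.
At the end, for the whole second after the job is handed in: The plate lies flat in the nest (pin down 4.5 mm or more, tilt under 0.03 rad); the fingers hold the box shell still, floor down, 4 to 17 mm above the plate, within 7 mm of its centre, long sides parallel within 0.09 rad, tilt under 0.09 rad, touching neither plate nor nest (value of joint ejector above 0.0045 m and angle between base_plate's own z axis and vertical below 0.03 rad and z of base_plate in the frame of nest below 0.0135 m and horizontal distance between box_shell and plate_top below 0.007 m and z of box_shell in the frame of plate_top between 0.004 and 0.017 m and angle between the y axis of box_shell and the x axis of base_plate, either way round below 0.09 rad and angle between box_shell's own z axis and vertical below 0.09 rad and contact force between each of box_shell, the arm and base_plate below 0.05 N and contact force between box_shell and nest below 0.05 N and contact force between the fingers and box_shell above 1 N and linear speed of box_shell below 0.02 m/s); the arm keeps its last pose, push and grip.
It fails at once if a camera of the row is shifted by more than 15 mm or tipped (distance of any of near_camera, far_camera from where it was at the start of the episode above 0.015 m or angle between any of near_camera, far_camera's own z axis and vertical above 0.2 rad).
It fails at once if the open-ended shell is shifted by more than 15 mm (distance of open_shell from where it was at the start of the episode above 0.015 m).
It also fails if it takes over 54 s, if anything falls off the work surface, if the arm or the gripper's body presses on something with over 40 N, if the wrist force passes 120 N, or if a joint passes its speed limit or range.

## Working session

There is one attempt and no reset: what is moved stays moved. The work goes in short steps, Python scripts to look and compute and a tool call to move; the robot and the scene stay as the last step left them, time stands still between calls to the robot, and variables do not carry over. Pictures are saved under pics/ and viewed, at most 10 in all, crops included, and the job is handed in when it is done.

Besides the shell and the picture viewer there is one more tool, called after "Request:" by a JSON object that holds its "method" and its "body". step_arm: Moves the arm, as the interface text tells. Its arguments: {"type":"object","properties":{"moves":{"type":"array","items":{"type":"array","items":{"type":"number"}}},"grip_force":{"type":"number"}},"required":["moves"]}

```bash
mkdir -p pics; cat > h.py <<'E'
import numpy as np, cv2
from bench import r
def grab(n,save=None):
    f=r.grab_frame(n); f['R']=cv2.Rodrigues(np.array(f['rvec'],float))[0]
    f['t']=np.array(f['tvec'],float).ravel()
    if save: cv2.imwrite('pics/'+save,f['image'][:,:,::-1])
    return f
def cloud(f):
    d=f['depth']; v,u=np.indices(d.shape); K=f['mtx']
    p=np.stack([(u-K[0,2])/K[0,0]*d,(v-K[1,2])/K[1,1]*d,d],-1)
    return (p-f['t'])@f['R']
def ray(f,uv,z):
    c=-f['R'].T@f['t']; d=f['R'].T@np.linalg.inv(f['mtx'])@np.array([uv[0],uv[1],1.])
    return c+d*(z-c[2])/d[2]
E
python3 - <<'E'
from h import *
for n in('scene','top'):
    f=grab(n,n+'0.png'); print(n,-f['R'].T@f['t'],f['R'][2],f['mtx'][0,0])
o=r.get_obs();print({k:np.round(v,3) for k,v in o.items()})
E
```

```text
scene [-0.1273736   0.99585101  0.94793472] [ 0.40982923 -0.70848099 -0.57453868] 498.60156213125714
top [ 0.45836548 -0.11651862  1.25653179] [ 0.0375277  -0.02147505 -0.99906481] 389.0054891341475
{'clock': np.float64(0.1), 'joints': array([ 1.132,  0.478,  0.022,  1.556, -0.012,  1.109, -0.083]), 'qvel': array([ 0.001, -0.003, -0.   , -0.001, -0.001, -0.   , -0.   ]), 'tau': array([ 4.0000e-03, -5.9776e+01,  1.6140e+00, -2.8196e+01,  1.3000e-02,
        5.0000e-03,  0.0000e+00]), 'tcp_pos': array([ 0.219, -0.638,  0.23 ]), 'orientation': array([-3.097e+00, -5.170e-01,  1.000e-03]), 'contact_force': array([-0.574, -0.171, -0.372]), 'moment': array([-0.005,  0.003,  0.06 ]), 'gripper_force': np.float64(0.0), 'grip_width': np.float64(0.085)}
```

View pics/top0.png

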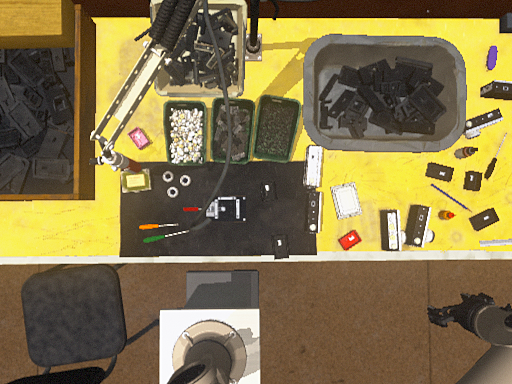

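View pics/scene0.png

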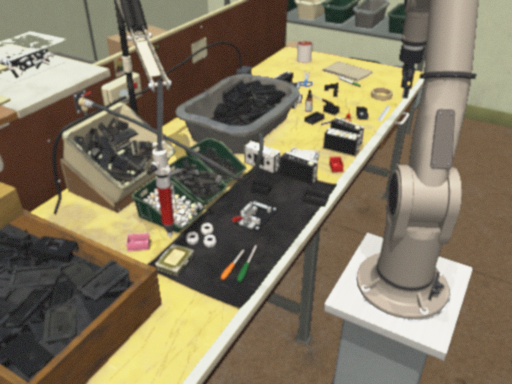

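The top view has the bench with x up and -y to the right. The camera row is near (314,165) and (314,212), with candidate shells at (267,188) and (280,243) and the nest probably at (345,200). I'll zoom in on that area.

```bash
python3 - <<'E'
from h import *
f=grab('top');g=grab('scene')
a=cv2.resize(f['image'][140:260,190:370],None,fx=4.4,fy=4.4,interpolation=cv2.INTER_CUBIC)[:,:,::-1]
cv2.imwrite('pics/z.png',a)
b=cv2.resize(g['image'][130:240,220:350],None,fx=5.4,fy=5.4,interpolation=cv2.INTER_CUBIC)[:,:,::-1]
cv2.imwrite('pics/z2.png',b)
P=cloud(f)
for uv in [(267,188),(280,243),(345,200),(337,190),(353,212),(315,165),(314,212),(225,208),(349,240),(390,230),(250,230)]:
    print(uv,P[uv[1],uv[0]].round(3))
E
```

```text
(267, 188) [ 0.534 -0.187 -0.001]
(280, 243) [ 0.357 -0.227  0.001]
(345, 200) [ 0.493 -0.435  0.02 ]
(337, 190) [ 0.526 -0.411  0.015]
(353, 212) [ 0.454 -0.463  0.01 ]
(315, 165) [ 0.6   -0.331  0.073]
(314, 212) [ 0.456 -0.326  0.069]
(225, 208) [ 0.471 -0.051  0.011]
(349, 240) [ 0.364 -0.45   0.003]
(390, 230) [ 0.398 -0.562  0.063]
(250, 230) [ 0.399 -0.131 -0.   ]
```

View pics/z.png

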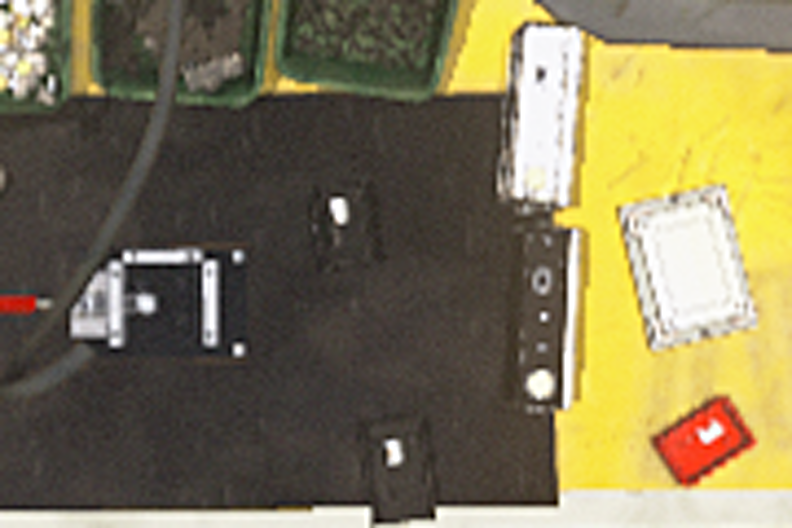

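View pics/z2.png

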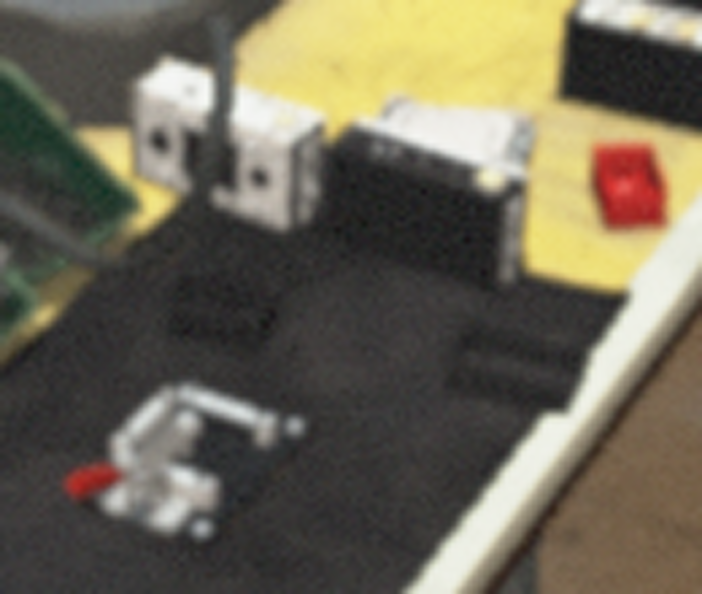

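The zoomed top view puts the nest at about (346,201). The dark box shell is at about (269,192), the open shell at about (282,246), and the camera row at u≈314. In the scene crop both shells show only faintly against the mat. Next I'll measure the nest, the plate tilt and the shells.

```bash
cat > m.py <<'E'
from h import *
f=grab('top');P=cloud(f);im=f['image']
hsv=cv2.cvtColor(im,cv2.COLOR_RGB2HSV)
m=np.zeros(im.shape[:2],np.uint8)
m[175:225,326:368]=(hsv[175:225,326:368,1]<70)
n,l,s,c=cv2.connectedComponentsWithStats(m); k=1+np.argmax(s[1:,4])
m=(l==k).astype(np.uint8); rc=cv2.minAreaRect(np.argwhere(m)[:,::-1].astype(np.float32))
print('nest rect px',rc)
for zz in (.012,):
    B=np.array([ray(f,b,zz)[:2] for b in cv2.boxPoints(rc)])
    print(B.round(4),'c',B.mean(0),[np.linalg.norm(B[i]-B[i-1]).round(4) for i in range(4)])
c=B.mean(0); e=[B[1]-B[0],B[2]-B[1]]; e=max(e,key=np.linalg.norm); ang=np.arctan2(e[1],e[0]); e/=np.linalg.norm(e)
print('long axis ang',ang)
q=P[m>0]; a=(q[:,:2]-c)@e; b=(q[:,:2]-c)@np.array([-e[1],e[0]])
for lo in range(-50,50,10):
    w=(a*1e3>=lo)&(a*1e3<lo+10)&(abs(b)<.024); print(lo,w.sum(),np.median(q[w,2]).round(4) if w.any() else '')
# shells
for name,(u0,v0,u1,v1) in dict(box=(255,175,287,212),open=(262,226,303,262)).items():
    z=P[v0:v1,u0:u1,2]; print(name); print((z*1e3).round().astype(int) if name=='box' else '')
    mm=(z>.010)&(z<.05)
    if mm.sum()>4:
        pts=P[v0:v1,u0:u1][mm][:,:2].astype(np.float32)*1000; print(mm.sum(),cv2.minAreaRect(pts))
E
python3 m.py
```

```text
nest rect px ((345.98358154296875, 200.1803436279297), (33.783302307128906, 24.736248016357422), 76.75948333740234)
[[ 0.5369 -0.3893]
 [ 0.5547 -0.4676]
 [ 0.4485 -0.4908]
 [ 0.431  -0.4127]] c [ 0.49274713 -0.44010197] [np.float64(0.1084), np.float64(0.0803), np.float64(0.1086), np.float64(0.08)]
long axis ang -2.926878947057848
-50 43 0.0136
-40 45 0.0174
-30 46 0.0178
-20 46 0.0191
-10 48 0.0203
0 47 0.021
10 47 0.0222
20 47 0.0226
30 44 0.0231
40 42 0.0121
box
[[-2  1 -2 ... -1 -6  1]
 [-6  0 -2 ... -1 -3 -1]
 [-2  1 -3 ... -3  1 -1]
 ...
 [11  0  0 ...  1  0  0]
 [ 1  1 -2 ...  1 -1  1]
 [ 3 -1 -2 ... -1  2 -2]]
60 ((510.7543640136719, -182.1761016845703), (52.694618225097656, 99.75836181640625), 79.36508178710938)
open

65 ((348.67218017578125, -224.033447265625), (74.52720642089844, 46.255401611328125), 7.197079181671143)
```

```bash
cat > s.py <<'E'
from h import *
f=grab('top');P=cloud(f)
for name,(u0,v0,u1,v1) in dict(box=(250,170,292,216),open=(262,220,303,262)).items():
    z=P[v0:v1,u0:u1,2]
    if name=='box':
        for row in z: print(''.join('#' if 0.022<x<.05 else '+' if .012<x<.05 else '.' for x in row))
    mm=((z>.015)&(z<.05)).astype(np.uint8); cl=cv2.morphologyEx(mm,cv2.MORPH_CLOSE,np.ones((3,3)))
    n,l,s,c=cv2.connectedComponentsWithStats(cl); k=1+np.argmax(s[1:,4])
    uv=np.argwhere((l==k)&(mm>0))[:,::-1]+[u0,v0]
    h=.03 if name=='box' else .024
    pts=np.array([ray(f,p,h)[:2] for p in uv],np.float32)*1000
    print(name,len(uv),cv2.minAreaRect(pts), 'mean',pts.mean(0))
# cameras: top-face extents
for nm,(u0,v0,u1,v1) in dict(far=(300,140,328,188),near=(300,189,326,236)).items():
    q=P[v0:v1,u0:u1].reshape(-1,3); q=q[(q[:,2]>.06)&(q[:,2]<.1)]
    print(nm,len(q),cv2.minAreaRect((q[:,:2]*1000).astype(np.float32)),q[:,2].max())
E
python3 s.py
```

```text
..........................................
..........................................
..........................................
..........................................
..........................................
..........................................
..........................................
..........................................
..........................................
..........................................
....................###...................
.............#####++..#...................
..........#++.........#...................
..........#...........#...................
..........#...........+...................
..........+.++........+...................
.......................#..................
...........#...........#..................
...........#...........#..................
...........#...........#..................
...........#...........#..................
...........#...........+..................
...........+............#.................
........................#.................
............#...........#.................
............#...........#
[... 707 characters left out ...]
.........................................
..........................................
..........................................
..........................................
box 41 ((527.17578125, -185.54714965820312), (58.18836975097656, 40.70037841796875), 7.780335426330566) mean [ 537.91364 -187.83   ]
open 13 ((373.9112854003906, -239.7506561279297), (32.2232780456543, 11.774520874023438), 21.296903610229492) mean [ 376.25076 -239.27415]
far 571 ((599.1474609375, -326.76202392578125), (52.522071838378906, 129.35464477539062), 78.38957214355469) 0.0981276979827253
near 534 ((458.315673828125, -325.861572265625), (38.848567962646484, 129.71871948242188), 86.12361907958984) 0.08145583813965043
```

```bash
cat >> h.py <<'E'
def go(pos,yaw):
    o=r.get_obs(); R=cv2.Rodrigues(np.array(o['orientation'],float))[0]
    y=np.arctan2(R[1,0],R[0,0])
    Rg=np.array([[np.cos(yaw),np.sin(yaw),0],[np.sin(yaw),-np.cos(yaw),0],[0,0,-1.]])
    print('shift mm',(R.T@(np.array(pos)-o['tcp_pos'])*1000).round(1),'turn',cv2.Rodrigues(R.T@Rg)[0].ravel().round(4),
     'tcp',o['tcp_pos'].round(4),'yaw',round(y,3),'F',np.round(o['contact_force'],1),'w',o['grip_width'],'clk',o['clock'])
E
python3 - <<'E'
from h import *
f=grab('top')
print(ray(f,(267.2,190.2),.03))
c=np.array([.4927,-.4401]);e=np.array([-.977,-.213])
print(c+.034*e); go([*(c+.034*e),.06],.2147)
E
```

```text
[ 0.52555086 -0.18564475  0.03      ]
[ 0.459482 -0.447342]
shift mm [ 289.3 -102.5  171.1] turn [-4.000e-04  1.000e-04  1.161e-01] tcp [ 0.2192 -0.6383  0.2311] yaw 0.331 F [ 0.  -0.1 -0.2] w 0.08547291323847624 clk 0.35
```

Request:
{"method": "step_arm", "body": {"moves": [[40,-14,0,0,0,0.02,0],[85,-30,0,0,0,0.06,0],[130,-46,0,0,0,0.116,0],[175,-62,0,0,0,0.116,0],[220,-78,0,0,0,0.116,0],[265,-94,20,0,0,0.116,0],[289,-102.5,60,0,0,0.116,0],[289,-102.5,100,0,0,0.116,0]]}}

```text
clock: 1.15
tcp_pos: [0.4652, -0.443, 0.1311]
orientation: [-3.122, -0.35, -0.008]
contact_force: [-0.7, -0.6, -1.1]
grip_width: -0.0
gripper_force: 0.0
```

Request:
{"method": "step_arm", "body": {"moves": [[0,0,35,0,0,0,0],[0,0,70,0,0,0,0],[0,0,70,0,0,0,0],[0,0,70,0,0,0,0]]}}

```text
clock: 1.55
tcp_pos: [0.4593, -0.4477, 0.0616]
orientation: [-3.123, -0.337, 0.001]
contact_force: [0.7, 0.8, 1.2]
grip_width: 0.0001
gripper_force: 0.0
```

```bash
python3 - <<'E'
from h import *
go([.4595,-.4473,.024],.2147)
E
```

```text
shift mm [ 0.3 -0.3 37.6] turn [-0.0005  0.0004 -0.    ] tcp [ 0.4593 -0.4477  0.0616] yaw 0.215 F [0.7 0.8 1.2] w 5.195885978257298e-05 clk 1.55
```

Request:
{"method": "step_arm", "body": {"moves": [[0,0,20,0,0,0,0],[0,0,34,0,0,0,0],[0,0,38,0,0,0,0],[0,0,41,0,0,0,0],[0,0,43,0,0,0,0],[0,0,44,0,0,0,0],[0,0,45,0,0,0,0]]}}

```text
clock: 2.25
tcp_pos: [0.4593, -0.448, 0.0171]
orientation: [3.123, 0.336, 0.0]
contact_force: [-5.7, 3.9, 17.3]
grip_width: -0.0001
gripper_force: 8.0
```

Request:
{"method": "step_arm", "body": {"moves": [[0,0,0.7,0,0,0,0],[0,0,1.5,0,0,0,0],[0,0,1.5,0,0,0,0],[0,0,1.5,0,0,0,0]]}}

```text
clock: 2.65
tcp_pos: [0.4593, -0.448, 0.0171]
orientation: [3.123, 0.336, 0.0]
contact_force: [-5.9, 4.2, 18.7]
grip_width: -0.0002
gripper_force: 9.4
```

Request:
{"method": "step_arm", "body": {"moves": [[0,0,-20,0,0,0,0],[0,0,-60,0,0,0,0],[0,0,-100,0,0,0,0],[0,0,-140,0,0,0,60],[-40,-10,-150,0,0,0,85],[-80,-20,-150,0,0,0,85],[-110,-20,-150,0,0,0,85]]}}

```text
clock: 3.35
tcp_pos: [0.3457, -0.4513, 0.1656]
orientation: [3.122, 0.337, 0.001]
contact_force: [0.0, -0.5, 0.7]
grip_width: 0.0578
gripper_force: 0.0
```

```bash
python3 m.py | head -22; python3 - <<'E'
from h import *
go([.5264,-.1856,.17],.13)
E
```

```text
nest rect px ((345.98358154296875, 200.1803436279297), (33.783302307128906, 24.736248016357422), 76.75948333740234)
[[ 0.5369 -0.3893]
 [ 0.5547 -0.4676]
 [ 0.4485 -0.4908]
 [ 0.431  -0.4127]] c [ 0.49274713 -0.44010197] [np.float64(0.1084), np.float64(0.0803), np.float64(0.1086), np.float64(0.08)]
long axis ang -2.926878947057848
-50 45 0.0146
-40 47 0.0166
-30 47 0.0174
-20 46 0.0163
-10 44 0.017
0 46 0.0169
10 46 0.0171
20 46 0.017
30 45 0.0167
40 45 0.0126
box
[[-2  3 -3 ...  2  0 -2]
 [-1 -1 -1 ...  1  2  2]
 [ 0 -2 -4 ...  1  2  2]
 ...
 [-1 -2  0 ... -1 -1 -2]
shift mm [ 238.  -223.5   -5.8] turn [0.0007 0.0035 0.0787] tcp [ 0.3399 -0.4536  0.1652] yaw 0.209 F [-5.2 -0.3 -0.6] w 0.06526704888683071 clk 3.4
```

Request:
{"method": "step_arm", "body": {"moves": [[25,-25,-6,0,0,0.0,85],[55,-55,-6,0,0,0.02,85],[90,-90,-6,0,0,0.04,85],[125,-120,-6,0,0,0.06,85],[160,-150,-6,0,0,0.08,85],[195,-185,-6,0,0,0.08,85],[225,-212,-6,0,0,0.08,85],[238,-223.5,-6,0,0,0.08,85]]}}

```text
clock: 4.2
tcp_pos: [0.5357, -0.1772, 0.1712]
orientation: [-3.132, -0.221, -0.005]
contact_force: [-0.1, 0.7, 0.2]
grip_width: 0.0849
gripper_force: 0.0
```

Request:
{"method": "step_arm", "body": {"moves": [[0,0,0,0,0,0,85],[0,0,30,0,0,0,85],[0,0,65,0,0,0,85],[0,0,80,0,0,0,85],[0,0,80,0,0,0,85],[0,0,80,0,0,0,85]]}}

```text
clock: 4.8
tcp_pos: [0.5324, -0.1835, 0.0912]
orientation: [3.134, 0.209, 0.0]
contact_force: [0.2, -0.3, -0.0]
grip_width: 0.0851
gripper_force: 0.0
```

```bash
python3 - <<'E'
from h import *
go([.5264,-.1856,.007],.13)
g=grab('scene');i=g['image'][90:250,180:380]
cv2.imwrite('pics/g1.png',cv2.resize(i,None,fx=4,fy=3.7,interpolation=cv2.INTER_CUBIC)[:,:,::-1])
E
```

```text
shift mm [-6.2  1.2 84.2] turn [ 0.0005 -0.0002  0.0034] tcp [ 0.5324 -0.1835  0.0912] yaw 0.133 F [ 0.2 -0.3 -0. ] w 0.08512015370198822 clk 4.8
```

View pics/g1.png

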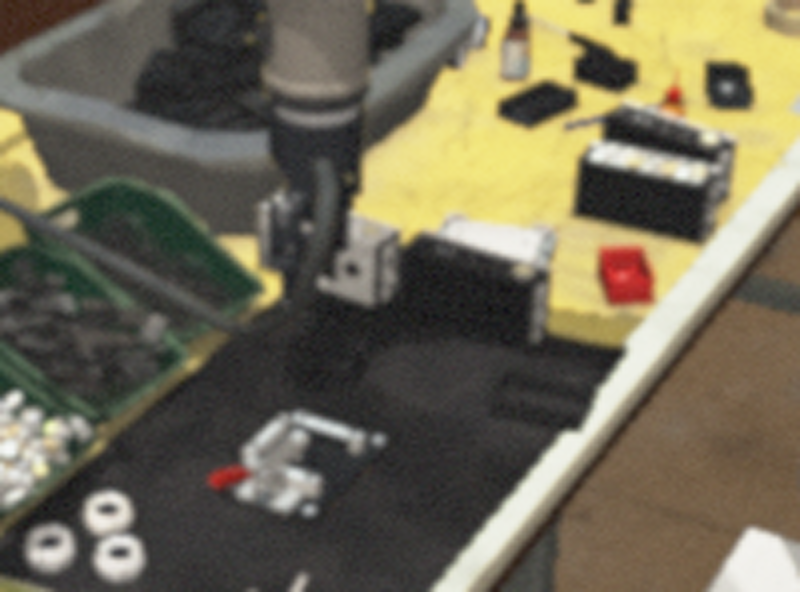

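The crop shows the gripper hanging over the box shell's spot on the mat, with the cameras and the open shell unmoved. I'll descend and grip.

Request:
{"method": "step_arm", "body": {"moves": [[-6,1,30,0,0,0.003,85],[-6,1,60,0,0,0.003,85],[-6,1,80,0,0,0.003,85],[-6,1,87,0,0,0.003,85],[-6,1,87,0,0,0.003,85],[-6,1,87,0,0,0.003,60],[-6,1,87,0,0,0.003,48],[-6,1,87,0,0,0.003,44]], "grip_force": 25}}

```text
clock: 5.65
tcp_pos: [0.5275, -0.1845, 0.0049]
orientation: [3.134, 0.207, 0.003]
contact_force: [0.2, 0.4, 0.2]
grip_width: 0.0445
gripper_force: 0.0
```

Request:
{"method": "step_arm", "body": {"moves": [[0,0,0,0,0,0,41],[0,0,0,0,0,0,38],[0,0,0,0,0,0,34],[0,0,0,0,0,0,30],[0,0,0,0,0,0,30],[0,0,0,0,0,0,30]]}}

```text
clock: 6.25
tcp_pos: [0.5272, -0.1845, 0.0046]
orientation: [3.134, 0.207, 0.002]
contact_force: [-0.6, -0.5, 5.2]
grip_width: 0.0398
gripper_force: 25.9
```

Request:
{"method": "step_arm", "body": {"moves": [[0,0,-10,0,0,0,30],[0,0,-30,0,0,0,30],[0,0,-60,0,0,0,30],[0,0,-95,0,0,0,30],[0,0,-130,0,0,0,30],[0,0,-155,0,0,0,30],[0,0,-155,0,0,0,30],[0,0,-155,0,0,0,30]]}}

```text
clock: 7.05
tcp_pos: [0.5266, -0.1842, 0.1594]
orientation: [3.134, 0.207, 0.002]
contact_force: [-0.3, 0.1, -0.9]
grip_width: 0.04
gripper_force: 25.3
```

```bash
python3 - <<'E'
from h import *
go([.4927,-.4401,.16],.2147)
g=grab('scene');i=g['image'][70:230,200:400]
cv2.imwrite('pics/g2.png',cv2.resize(i,None,fx=4,fy=3.7,interpolation=cv2.INTER_CUBIC)[:,:,::-1])
E
```

```text
shift mm [-67.3 249.2  -0.5] turn [ 0.0005 -0.001  -0.0829] tcp [ 0.5266 -0.1842  0.1594] yaw 0.132 F [-0.3  0.1 -0.9] w 0.03997455093512699 clk 7.05
```

View pics/g2.png

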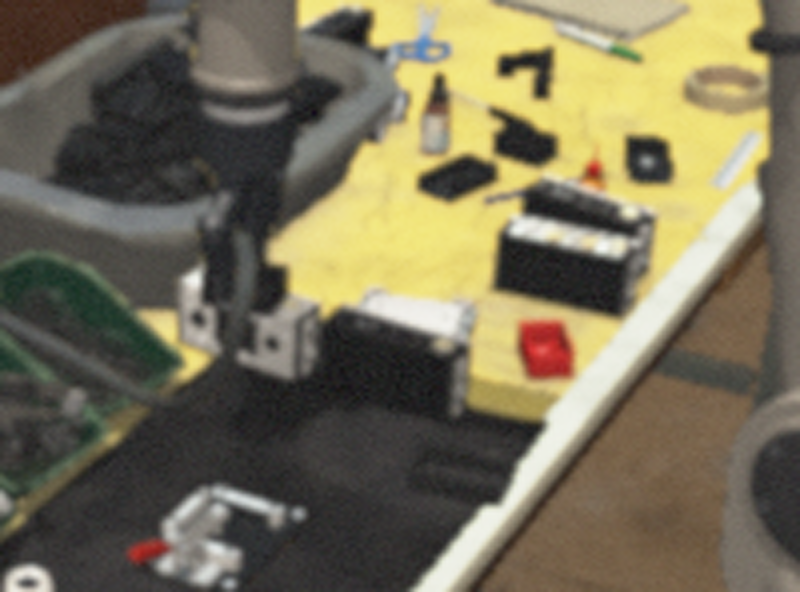

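The crop shows the shell lifted in the fingers near (240,290), with the cameras unmoved. Now I'll carry it over the row.

Request:
{"method": "step_arm", "body": {"moves": [[-3,10,0,0,0,0,30],[-10,35,0,0,0,-0.01,30],[-18,65,0,0,0,-0.02,30],[-26,95,0,0,0,-0.03,30],[-34,125,0,0,0,-0.04,30],[-42,155,0,0,0,-0.05,30],[-50,185,0,0,0,-0.07,30],[-58,215,0,0,0,-0.083,30]]}}

```text
clock: 7.9
tcp_pos: [0.4959, -0.4067, 0.1572]
orientation: [-3.122, -0.337, 0.004]
contact_force: [0.6, -0.2, 0.6]
grip_width: 0.0394
gripper_force: 25.3
```

Request:
{"method": "step_arm", "body": {"moves": [[-5,17,0,0,0,0,30],[-8,27,0,0,0,0,30],[-10,33,10,0,0,0,30],[-10,33,30,0,0,0,30],[-10,33,50,0,0,0,30],[-10,33,70,0,0,0,30],[-10,33,70,0,0,0,30],[-10,33,70,0,0,0,30]]}}

```text
clock: 8.7
tcp_pos: [0.495, -0.438, 0.0884]
orientation: [-3.122, -0.339, 0.001]
contact_force: [-0.4, -0.6, 0.6]
grip_width: 0.0402
gripper_force: 25.3
```

```bash
python3 - <<'E'
from h import *
go([.4927,-.4401,.0325],.2147)
g=grab('scene');i=g['image'][90:250,240:400]
cv2.imwrite('pics/g3.png',cv2.resize(i,None,fx=3.7,fy=3.7,interpolation=cv2.INTER_CUBIC)[:,:,::-1])
E
```

```text
shift mm [-2.7  1.6 55.9] turn [-0.0014  0.0004  0.0016] tcp [ 0.495  -0.438   0.0884] yaw 0.216 F [-0.4 -0.6  0.6] w 0.04023793185053649 clk 8.7
```

View pics/g3.png

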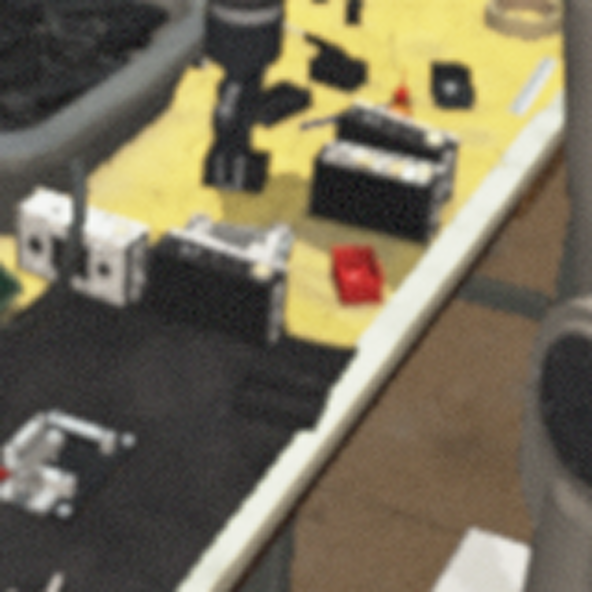

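The crop shows the shell held level at about (237,168), over the nest and behind the row. Next I'll measure where it sits relative to the TCP.

```bash
python3 - <<'E'
from h import *
o=r.get_obs();t=o['tcp_pos'];R=cv2.Rodrigues(np.array(o['orientation'],float))[0]
print(t, R[:,2])
for n in('scene','top'):
    f=grab(n);P=cloud(f).reshape(-1,3)
    q=(P-t)@R; s=(abs(q[:,0])<.06)&(abs(q[:,1])<.06)&(q[:,2]>-.045)&(q[:,2]<.025)&(f['depth'].ravel()>0)
    q=q[s]*1000; print(n,len(q))
    for lo in range(-45,25,5):
        w=q[(q[:,2]>=lo)&(q[:,2]<lo+5)]
        if len(w)>3: print(lo,len(w),'x',np.percentile(w[:,0],[2,10,50,90,98]).round(1),'y',np.percentile(w[:,1],[2,10,50,90,98]).round(1))
E
```

```text
[ 0.49548306 -0.43876316  0.08936339] [ 7.49054209e-04 -1.68103616e-05 -9.99999719e-01]
scene 213
-40 6 x [-10.9  -9.8  -7.3  -4.5  -3.1] y [-37.  -36.8 -32.5  20.8  21.5]
-35 14 x [-14.9 -11.5  -5.9   5.1   8.7] y [-35.7 -34.1 -26.2  21.4  23. ]
-30 17 x [-28.9 -22.   -8.7   2.6  19.4] y [-35.4 -33.5 -20.1  18.7  25.7]
-25 32 x [-32.1 -30.9  -7.3  21.3  27.4] y [-32.7 -29.  -13.2  18.7  23.9]
-20 32 x [-31.5 -26.5 -11.   25.4  27.5] y [-37.4 -30.2 -17.1  20.2  27.9]
-15 34 x [-31.9 -30.   -9.9  23.1  26.9] y [-29.1 -26.1 -15.6  19.5  21.9]
-10 30 x [-31.4 -26.2  -9.8  17.8  28.2] y [-31.2 -28.7 -18.   23.1  25.2]
-5 24 x [-29.8 -24.9  -3.7  27.1  28.9] y [-28.1 -22.8 -16.2  21.5  26.3]
0 18 x [-31.7 -30.9 -12.1  18.9  22.5] y [-21.3 -21.  -18.3  -6.3   9. ]
top 84
-30 7 x [-30.3 -29.   14.9  28.2  28.5] y [-29.6 -26.  -20.7 -11.6  -9.6]
-25 13 x [-29.9 -29.1 -15.4  28.7  29.1] y [-22.6 -22.1 -19.5  -2.3  -0.6]
-15 4 x [-21.4 -20.7  -0.2  20.2  20.9] y [-21.5 -21.5 -21.1 -20.5 -20.4]
-10 12 x [-27.1 -24.3  13.   24.3  26.9] y [-27.  -22.8 -21.3 -14.2 -13.2]
-5 7 x [-28.  -24.4  16.7  25.4  25.7] y [-21.7 -21.5  -2.8   3.4   4.6]
0 29 x [-27.8 -26.6  19.2  26.2  27.7] y [-21.4 -12.   -3.8   3.2   7.5]
5 7 x [-27.6 -25.9 -21.5  24.3  26.5] y [-19.5 -13.9  -7.2  -1.3  -1. ]
```

Request:
{"method": "step_arm", "body": {"moves": [[-1.5,1.5,12,0,0,0,30],[-1.5,1.5,26,0,0,0,30],[-1.5,1.5,38,0,0,0,30],[-1.5,1.5,46,0,0,0,30],[-1.5,1.5,51,0,0,0,30],[-1.5,1.5,54,0,0,0,30],[-1.5,1.5,56,0,0,0,30],[-1.5,1.5,56,0,0,0,30]]}}

```text
clock: 9.65
tcp_pos: [0.4936, -0.4412, 0.0328]
orientation: [3.123, 0.337, 0.0]
contact_force: [0.2, 0.6, -0.5]
grip_width: 0.0398
gripper_force: 25.3
```

Request:
{"method": "step_arm", "body": {"moves": [[0,0,0,0,0,0,30],[0,0,0,0,0,0,30],[0,0,0,0,0,0,30]]}}

```text
clock: 9.95
tcp_pos: [0.4937, -0.4413, 0.0332]
orientation: [3.123, 0.337, 0.001]
contact_force: [1.0, -0.4, -0.6]
grip_width: 0.0404
gripper_force: 25.3
```

```bash
python3 - <<'E'
from h import *
go([.4936,-.4399,.0316],.2147)
f=grab('top');i=f['image'][140:260,270:420]
cv2.imwrite('pics/g4.png',cv2.resize(i,None,fx=4,fy=4,interpolation=cv2.INTER_CUBIC)[:,:,::-1])
E
```

```text
shift mm [ 0.2 -1.4  1.6] turn [ 0.0005 -0.0004  0.0001] tcp [ 0.4937 -0.4413  0.0332] yaw 0.215 F [ 1.  -0.4 -0.6] w 0.04042834238648724 clk 9.95
```

View pics/g4.png

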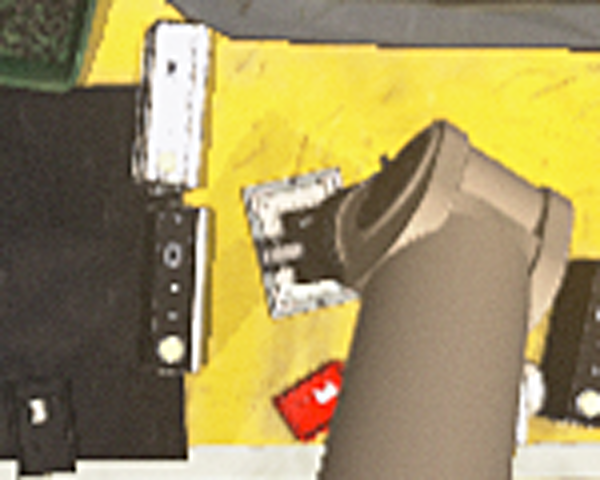

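The top crop shows the shell at about (305,245), squared and centred over the plate, with the cameras and the open shell unmoved. One small nudge, then hand in.

Request:
{"method": "step_arm", "body": {"moves": [[0,-0.7,0.5,0,0,0,30],[0,-1.4,1,0,0,0,30],[0,-1.4,1,0,0,0,30],[0,-1.4,1,0,0,0,30],[0,-1.4,1,0,0,0,30]]}}

```text
clock: 10.5
tcp_pos: [0.4932, -0.4398, 0.0318]
orientation: [3.123, 0.337, 0.0]
contact_force: [0.7, 0.6, -0.2]
grip_width: 0.0393
gripper_force: 25.3
```

```bash
python3 - <<'E'
from h import *
go([.4936,-.4399,.0316],.2147)
print(r.hand_in())
E
```

```text
shift mm [0.4 0.2 0.2] turn [ 0.0001 -0.      0.0001] tcp [ 0.4932 -0.4398  0.0318] yaw 0.215 F [ 0.7  0.6 -0.2] w 0.039337524667899915 clk 10.5
the job is handed in; nothing more can be done
None
```

I pressed the plate flat and handed the job in at 10.5 s with the box shell held level, centred and squared about 10 mm above it; in the pictures the cameras and open shell look unmoved, and no verdict came back.

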